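# Turn the warming plate down and take the mug's temperature

### The job

Turn the warming plate down to keep-warm: turn its control wheel until the pointer on the wheel's far rim lines up with the one long mark of the scale. Then take the infrared thermometer from the cork mat, hold it about level some 10 to 20 cm from the mug on the plate, pointing at the middle of the mug's side, and keep it still for a second to take the reading, without touching the mug. Finally set the thermometer down flat in the middle of the cork mat, not dropping it, and leave the mug and all else where they are.

Things in the scene. Friction and masses are not known exactly. Their poses are not given: they have to be found in the camera images.
- warmer: electric warming plate, fixed: white box 190 mm (own x) by 350 mm (own y) by 55 mm high, origin under its centre, own +x away from its front. Dark round plate (diameter 146 mm, top 65 mm up) at own (0, -80) mm carries the mug; control wheel on the deck (the box's top) at own (-30, +100) mm, its scale behind it: black marks 10 mm long every 0.2 rad and one long mark 30 by 6.5 mm
- wheel (a joint): angle of the control wheel about its upright axis, rad, counter-clockwise from above positive; 0: pointer along the warming plate's own +x. Travel -1.3 to 0.8; the long mark is at 0.35. It starts clockwise of the mark and is turned down counter-clockwise. Friction about 0.1 N m: it stays where it is left
- wheel_grip (a point): on the axis of the control wheel, 30 mm above the deck, where it is gripped. The wheel is black: a fluted round grip 64 mm in diameter from 8 to 40 mm above the deck on a skirt 84 mm in diameter whose top is 8 mm above the deck. Its own x axis points at the pointer
- pointer_tip (a point): tip of the pointer, a black tab 8 mm wide that sticks out 14 mm from the skirt's rim on the side away from the front, 56 mm from the wheel's axis and 6 mm above the deck
- keep_mark (a point): middle of the long mark on the deck, 73 mm from the wheel's axis
- mug_mid (a point): centre, half-way up, of the stoneware mug on the warming plate (loose, 80 mm in diameter, 95 mm high, grey-brown, with one handle standing out 35 mm along its own +y, 0.3 kg); own z up. Not to be moved
- therm_mid (a point): centre of the infrared thermometer: loose straight grey tool 170 mm long (own x), 36 mm wide (own y; 40 mm at the tail), 34 mm high, 0.15 kg, lying flat, screen up; balances about 15 mm behind here, gripped here across its width. Own +x points to the lens, own z up
- therm_lens (a point): centre of the lens in the flared black nose at the thermometer's front end, 85 mm ahead of its centre; the thermometer looks along own +x
- mat: cork mat, fixed, 210 mm (own x) by 150 mm (own y), 4 mm thick, origin at the centre of its underside; the thermometer lies on it
- mug2: the other stoneware mug, same shape, loose, on the steel coaster; origin at the centre of its underside. Bystander
- coaster: round stainless steel coaster, 100 mm in diameter, 6 mm thick, loose, under the other mug; origin at the centre of its underside. Bystander
- bowl: red terracotta bowl, 150 mm in diameter, 65 mm high, loose; origin at the centre of its underside. Bystander
- jar: turquoise ceramic jar with its twist-off lid on, 112 mm in diameter, 133 mm high, loose; origin at the centre of its underside. Bystander
There are look-alikes about, which are no part of the job. Of the things shaped like the part that bears therm_mid, the grey one is meant.

How it is judged:
By the outcome, as a careful person would: the job done as asked, in the order asked, and still so for the second after the job is handed in, with the robot touching nothing.
It also fails if it takes over 72 s, if anything falls off the work surface, if the arm or the gripper's body presses on something with over 40 N, if the wrist force passes 120 N, or if a joint passes its speed limit or range.

### The arm

A 7-joint arm with a two-finger parallel gripper is mounted at the origin on the work surface. World frame = base frame: x ahead of the robot, y to its left, z up, the work surface at z = 0. Lengths are in m, angles in rad, forces in N, time in s.
With the tool pointing down it reaches from about 0.425 to 0.925 m from the base axis. Payload 6.8 kg.
Tool frame: the origin (TCP) lies between the finger pads; the fingertips stand 11 mm ahead of it and the grasp point (between the pads) lies 8 mm behind it; z points along the fingers, y is the direction in which the jaws open and shut (so a half turn about z gives the same grasp; the last joint's range is limited). The gripper opens to 88 mm and grips with 3 to 60 N. Pads are 20 mm wide; open, the fingers measure 115 mm over their backs; the gripper's body (75 mm by 178 mm) begins 61 mm behind the grasp point.
Start: joints at [1.088, 0.477, 0.022, 1.555, -0.011, 1.109, -0.083], TCP at [0.247, -0.628, 0.203] pointing down, gripper open.
Joint ranges: [-2.96, 2.96], [-0.34, 2.1], [-1.41, 1.46], [0.24, 2.44], [-1.37, 4.51], [0.17, 1.92], [-2.96, 2.96]. Speed limits (rad/s): [2.39, 2.39, 3.14, 3.14, 3.14, 3.14, 3.14].

### API

Orientations are given as a unit quaternion [x, y, z, w].
In Python, from cell import r, cams, nets gives the robot as it stands.
- The arm moves only by the tool apply_moves, never from a script. Its arguments are lists of equal length, an entry for each row: "offset": the shift along the tool's x, y, z in mm, a list of three; "delta_rot": the turn, a rotation vector about the tool's x, y, z in rad, a list of three; "jaw": the finger opening in mm, from 0 to 87.8. In form: {"offset": [[tx, ty, tz], ...], "delta_rot": [[rx, ry, rz], ...], "jaw": [jaw, ...]}. A call has 1 to 20 rows; each row is the pose to reach, as a shift and turn from the pose commanded when the call began, along the tool's axes at that moment; what a row does not reach only later rows make up. A row lasts 1/8 s, in which the tool goes at most 62.5 mm and 10.7 degrees, less where a joint would pass 70% of its speed; a pose out of reach is approached as far as the arm can. A call with a gripper value outside its range is refused whole. The fingers move at their own pace and stop on an object; "grip_force" is the grip in N (left out, the last holds). Time passes only in rows, so rows that repeat a pose let the fingers close. It gives the time, the measured TCP pose, the force and the opening at its end, in the units of the state.
- r.observe(): the state, without advancing time (a new reading comes with each control period).
- cams.capture(name): name is "side" or "top" or "wrist"; returns (picture, depth): 480x640x3 uint8, red, green, blue; 480x640 float32, m along the optical axis (not along the pixel's ray), 0 where there is no reading.
- cams.calibration(name): a dict with "fovy" (degrees; the focal length in pixels is half the picture's height over the tangent of half this angle, whatever the lens; pixels are square), "cx", "cy" (the principal point, pixels), "dist" ([k1, k2, p1, p2, k3] as OpenCV has them; the pictures are not rectified), "origin" and "rotation" of the camera in the world. Camera axes: x right, y up, looking along -z (the intrinsics and any distortion apply to the point x, -y, -z); pixel columns grow to the right and rows downward; lengths in m; the calibration is good to about 2 mm. A picture is of the moment at which its call begins: read the wrist's pose just before it. calibration takes no time and is no camera call; for the wrist camera it gives the pose at the moment of the call.
- r.hand_in(): hands the job in, once; it reports no verdict.
Trained networks look in the newest picture that a camera, given by its name, has taken for a name from the list of things; names that differ only in an ending like _2 or _b are one class to them, and where a whole thing is asked for, a point or a joint stands for the part that bears it (a point fixed in the world has none). Each returns a list of dicts, best first, with "conf" (0 to 1); they miss things now and then, are a little off and sometimes report something else, mostly with a low value. They report only what shows in the picture. A call takes as long as a camera call. They do not tell look-alikes from the thing itself.
- nets.cut_out(camera, name): "mask" (480x640 bool, what is visible of it) and "centre" ([column, row] in pixels, amid what is visible of it).
The state is a dict: "time_s": time; "joints": joint angles; "joint_vel": joint speeds; "joint_torque": joint torques, N m; "tcp_pos": TCP position; "eef_rot": TCP orientation; "contact_force": force on the tool from outside, world axes, zero at the start; "wrist_torque": the same for the moment, N m; "width": finger opening in m.
Only numpy, scipy, OpenCV 4.12 (cv2) and the standard library are available. Lean on these libraries where they do the work, as an engineer would, in place of code of your own. Each camera call takes 0.05 s, during which the arm holds its last target.

## Working session

There is one attempt and no reset: what is moved stays moved. The work goes in short steps, Python scripts to look and compute and a tool call to move; the robot and the scene stay as the last step left them, time stands still between calls to the robot, and variables do not carry over. Pictures are saved under pics/ and viewed, and the job is handed in when it is done.

Besides the shell and the picture viewer there is one more tool, called after "Call:" as a command line: name --argument value ..., lists and objects as JSON in quotes. apply_moves: Moves the arm, as the interface text tells. Its arguments: {"type":"object","properties":{"offset":{"type":"array","items":{"type":"array","items":{"type":"number"}}},"delta_rot":{"type":"array","items":{"type":"array","items":{"type":"number"}}},"jaw":{"type":"array","items":{"type":"number"}},"grip_force":{"type":"number"}},"required":["offset","delta_rot","jaw"]}

```bash
ls; mkdir -p pics; cat > h.py <<'E'
import numpy as np, cv2, json
from scipy.spatial.transform import Rotation as R
from cell import r, cams, nets
def K(c):
    f=240/np.tan(np.radians(c['fovy'])/2)
    return np.array([[f,0,c['cx']],[0,f,c['cy']],[0,0,1]])
def rot(c):
    a=np.array(c['rotation'],float)
    return a if a.shape==(3,3) else R.from_quat(a).as_matrix()
def rays(c,px):
    px=np.asarray(px,float).reshape(-1,1,2)
    u=cv2.undistortPoints(px,K(c),np.array(c['dist'],float)).reshape(-1,2)
    return np.c_[u[:,0],-u[:,1],-np.ones(len(u))]@rot(c).T
def pt(c,px,d):   # depth
    return np.array(c['origin'])+rays(c,px)*np.reshape(d,(-1,1))
def atz(c,px,z):
    v=rays(c,px);o=np.array(c['origin']);return o+v*((z-o[2])/v[:,2])[:,None]
def proj(c,P):
    q=(np.asarray(P,float).reshape(-1,3)-np.array(c['origin']))@rot(c)
    q=q*[1,-1,-1]
    return cv2.projectPoints(q,np.zeros(3),np.zeros(3),K(c),np.array(c['dist'],float))[0].reshape(-1,2)
def save(n,im): cv2.imwrite('pics/'+n+'.png',im[:,:,::-1])
E
python3 - <<'E'
from h import *
print(r.observe())
for n in ['side','top','wrist']:
    c=cams.calibration(n);print(n,c)
    im,d=cams.capture(n);save(n+'0',im);np.savez(f'{n}0.npz',im=im,d=d)
    for t in ['warmer','wheel','mug_mid','therm_mid','mat','mug2','coaster','bowl','jar']:
        for k in nets.cut_out(n,t):
            m=k['mask'];print(n,t,round(k['conf'],2),np.round(k['centre']),m.sum())
E
```

```text
pics
{'time_s': 0.0, 'joints': array([ 1.08791358,  0.47778472,  0.02235944,  1.55646119, -0.01147935,
        1.10930085, -0.08310659]), 'joint_vel': array([ 0.00028558,  0.00130384,  0.00148514, -0.00073009, -0.00160399,
       -0.00142734, -0.00095843]), 'joint_torque': array([ 9.50061331e-04, -5.82856500e+01,  1.53465472e+00, -2.72609121e+01,
       -5.43233450e-02,  1.69676752e-02,  1.67285189e-04]), 'tcp_pos': array([ 0.24682492, -0.627558  ,  0.20238836]), 'eef_rot': array([ 9.82492530e-01,  1.86299743e-01, -2.49415464e-04, -8.78097422e-04]), 'contact_force': array([-0.24404372, -0.83886817, -0.33742594]), 'wrist_torque': array([0.01158201, 0.03144273, 0.02788885]), 'width': 0.08798016596786983}
side {'fovy': 52.09820847652136, 'cx': 322.96617190451957, 'cy': 240.10970050101096, 'dist': array([-0.1191683,  0.       ,  0.       ,  0.       ,  0.       ]), 'origin': array([ 0.52067234, -1.01345858,  1.13268502]), 'rotation': array([ 0.37898598, -0.0111767 , -0.01520874,  0.92520992])}
side warmer 0.57 [320. 237.] 3873
side mug_mid 0.69 [315. 216.] 1001
side therm_mid 0.76 [237. 
[... 621 characters left out ...]
256.] 9774
top warmer 0.2 [207. 258.] 913
top wheel 0.67 [208. 257.] 934
top mug_mid 0.81 [282. 252.] 1256
top therm_mid 0.95 [422. 349.] 1060
top therm_mid 0.94 [396. 144.] 898
top therm_mid 0.7 [442. 242.] 989
top mat 0.88 [428. 245.] 3819
top mug2 0.67 [530. 242.] 1494
top coaster 0.56 [502. 247.] 204
top coaster 0.21 [242. 256.] 10138
top bowl 0.64 [130. 259.] 2842
top jar 0.88 [135. 344.] 2078
wrist {'fovy': 58.44568814321565, 'cx': 315.68387932067304, 'cy': 233.80201574472733, 'dist': array([-0.00606052,  0.        ,  0.        ,  0.        ,  0.        ]), 'origin': array([ 0.3240555 , -0.59900355,  0.38421549]), 'rotation': array([-0.12443192,  0.0847844 , -0.55627297,  0.81724457])}
```

View pics/top0.png

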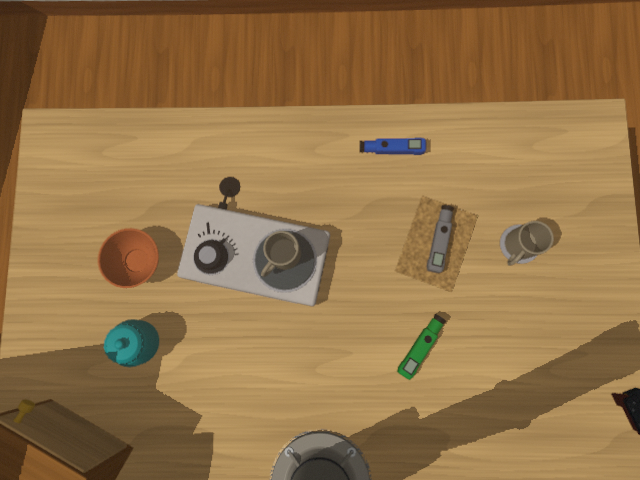

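View pics/side0.png

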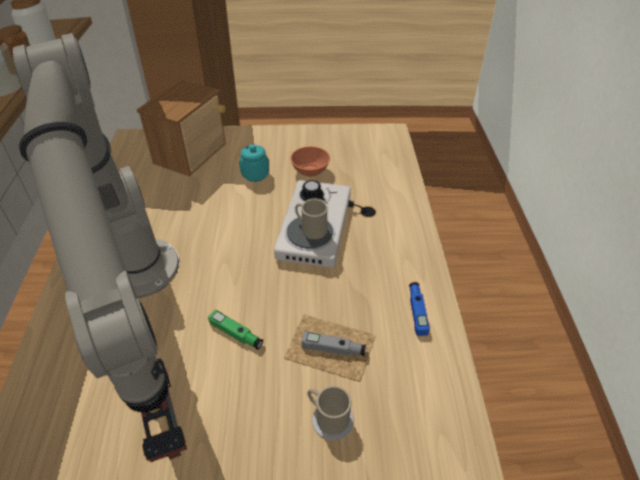

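View pics/wrist0.png

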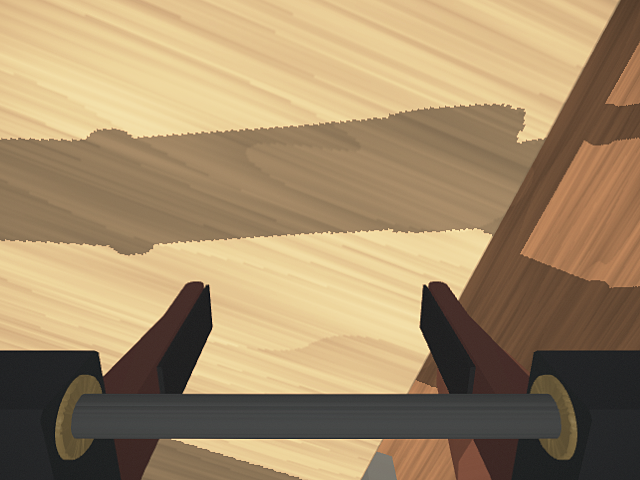

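```bash
python3 - <<'E'
from h import *
D=np.load('top0.npz');im,d=D['im'],D['d'];c=cams.calibration('top')
im2=cv2.resize(im[190:320,160:350],None,fx=4,fy=4,interpolation=cv2.INTER_CUBIC);save('topz',im2)
vv,uu=np.mgrid[0:480,0:640]
P=pt(c,np.c_[uu.ravel(),vv.ravel()],d.ravel()).reshape(480,640,3);np.save('P.npy',P)
print(c['origin'],rays(c,[[316,243]]))
print('table z',np.median(P[300:330,300:400,2]))
# warmer deck by height
cut=lambda n:[k for k in nets.cut_out('top',n)]
cams.capture('top')
m=cut('warmer')[0]['mask']
z=P[...,2]
deck=m&(abs(z-.055)<.006)
print('deck n',deck.sum(),np.median(z[deck]))
cnt=P[deck][:,:2].astype(np.float32)
def rect(p):
    (cx,cy),(w,h),a=cv2.minAreaRect((p*1000).astype(np.float32));return np.round([cx,cy,w,h,a],1)
print('deck rect',rect(cnt))
for n in ['mat','therm_mid','mug_mid','mug2','wheel','bowl','jar','coaster']:
    for k in cut(n):
        if k['conf']<.5: continue
        q=P[k['mask']];
        top=np.percentile(q[:,2],90)
        print(n,k['conf'],np.round(k['centre']),rect(q[:,:2]),'ztop',top, 'med',np.median(q,0))
E
```

```text
[ 0.37657557 -0.02787426  1.2653205 ] [[ 0.15747402  0.02732329 -0.9871452 ]]
table z -0.0013685994396503975
deck n 6870 0.053813064154088375
deck rect [544.5 160.9 347.5 188.9  77.6]
mat 0.93 [427. 241.] [ 493.9 -239.4  194.4  442.9   52.7] ztop 0.005741459344255961 med [ 0.57115595 -0.28669049  0.00245847]
therm_mid 0.76 [419. 347.] [ 373.3 -174.1  239.7  167.7   53.7] ztop 0.03529693698459888 med [ 0.31435864 -0.24407507  0.03148346]
therm_mid 0.7 [440. 241.] [ 486.2 -214.8  112.7  418.6   45.5] ztop 0.0393275752269497 med [ 0.57480685 -0.30434387  0.03532346]
therm_mid 0.64 [395. 146.] [653.8 -90.  166.4 543.2  60.3] ztop 0.0352887464371547 med [ 0.82575152 -0.19846411  0.03095669]
mug_mid 0.76 [280. 253.] [465.7  65.  235.6 104.   22.4] ztop 0.15796406647195388 med [0.54360616 0.08955233 0.0897492 ]
mug_mid 0.71 [440. 241.] [ 486.9 -213.9  108.5  418.7   45.2] ztop 0.03932791810704632 med [ 0.57237301 -0.3035142   0.0353251 ]
mug2 0.71 [532. 239.] [ 466.  -294.8   79.9  557.4   26.7] ztop 0.09853213594400949 med [ 0.57198608 -0.51434849  0.06002607]
mug2 0.69 [209. 256.] [485.4 126.9 367.7  89.1  68.5] ztop 0.09592480533228384 med [0.53284057 0.25838301 0.09187806]
bowl 0.85 [128. 259.] [501.5 267.1 623.8 146.5  80.3] ztop 0.06292791449147299 med [0.539999   0.48305763 0.02977358]
jar 0.64 [134. 345.] [325.4 248.8 550.8 115.1  88.7] ztop 0.1161592202582371 med [0.33344827 0.43043461 0.10888924]
coaster 0.62 [507. 252.] [ 460.  -285.2   95.4  535.4   26.2] ztop 0.0073823644759824615 med [ 0.55578457 -0.47706271  0.00467995]
```

View pics/topz.png

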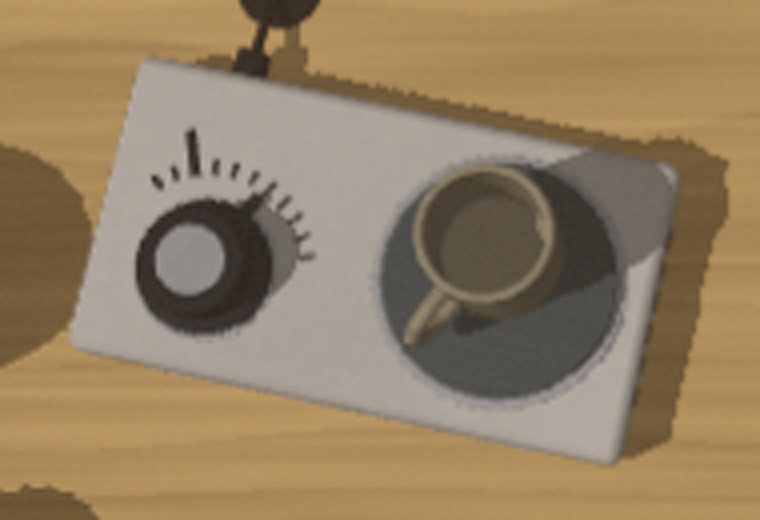

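```bash
python3 - <<'E'
from h import *
D=np.load('top0.npz');im,d=D['im'],D['d'];c=cams.calibration('top')
P=np.load('P.npy');z=P[...,2]
o=r.observe();print('tool axes\n',R.from_quat(o['eef_rot']).as_matrix().round(3))
v=im.copy()
a=np.radians(-12.4);W=np.array([.5445,.1609]);M=np.array([[np.cos(a),-np.sin(a)],[np.sin(a),np.cos(a)]])
def w(x,y,zz): return np.r_[W+M@[x,y],zz]
def dr(pts,col,closed=False):
    p=proj(c,pts)
    p4=((p-[160,190]+.5)*4).astype(int)
    cv2.polylines(big,[p4.reshape(-1,1,2)],closed,col,1)
big=cv2.resize(im[190:320,160:350],None,fx=4,fy=4,interpolation=cv2.INTER_CUBIC)
dr([w(x,y,.055) for x,y in [(-.095,-.175),(.095,-.175),(.095,.175),(-.095,.175)]],(255,0,0),True)
th=np.linspace(0,6.28,60)
dr([w(-.03+.042*np.cos(t),.1+.042*np.sin(t),.063) for t in th],(0,255,0))
dr([w(-.03+.032*np.cos(t),.1+.032*np.sin(t),.095) for t in th],(0,255,255))
dr([w(-.03+.058*np.cos(.35),.1+.058*np.sin(.35),.055),w(-.03+.088*np.cos(.35),.1+.088*np.sin(.35),.055)],(255,0,255))
dr([w(.073*np.cos(t),-.08+.073*np.sin(t),.065) for t in th],(0,0,255))
save('topz2',big)
print('wheel axis',w(-.03,.1,.085),'own x yaw',a)
# mug circles: top rim points
u,vv=np.meshgrid(np.arange(640),np.arange(480))
def circ(box,zt,tol=.004):
    b=np.zeros(z.shape,bool);b[box[1]:box[3],box[0]:box[2]]=1
    p=P[b&(abs(z-zt)<tol)][:,:2]
    (cx,cy),rr=cv2.minEnclosingCircle((p*1000).astype(np.float32));return len(p),round(cx,1),round(cy,1),round(rr,1)
print('mug rim',circ((255,225,310,290),.16,.0035),'mug z max',np.percentile(z[225:290,255:310],99.5))
print('mug2 rim',circ((500,210,560,270),.101))
print('wheel top',circ((185,230,235,280),.095))
# therm: grey, z in .025-.05
b=np.zeros(z.shape,bool);b[195:290,395:480]=1
m=b&(z>.022)&(z<.06);p=P[m][:,:2];print('therm',m.sum(),cv2.minAreaRect((p*1000).astype(np.float32)),np.percentile(z[m],[5,50,95]))
m=b&(z<.02)&(cv2.cvtColor(im,cv2.COLOR_RGB2HSV)[...,1]>0)
hsv=cv2.cvtColor(im,cv2.COLOR_RGB2HSV);
save('matz',cv2.resize(im[185:300,385:490],None,fx=5,fy=5,interpolation=cv2.INTER_CUBIC))
E
```

```text
tool axes
 [[ 0.931  0.366  0.   ]
 [ 0.366 -0.931 -0.   ]
 [ 0.     0.    -1.   ]]
wheel axis [0.53667336 0.26500929 0.085     ] own x yaw -0.21642082724729686
mug rim (193, 542.7, 83.5, 39.9) mug z max 0.16261878431681745
mug2 rim (202, 572.0, -507.1, 40.8)
wheel top (486, 536.9, 264.3, 33.2)
therm 968 ((582.20263671875, -308.5073547363281), (39.6291618347168, 169.97344970703125), 75.1719741821289) [0.02713501 0.0355157  0.04018292]
```

View pics/topz2.png

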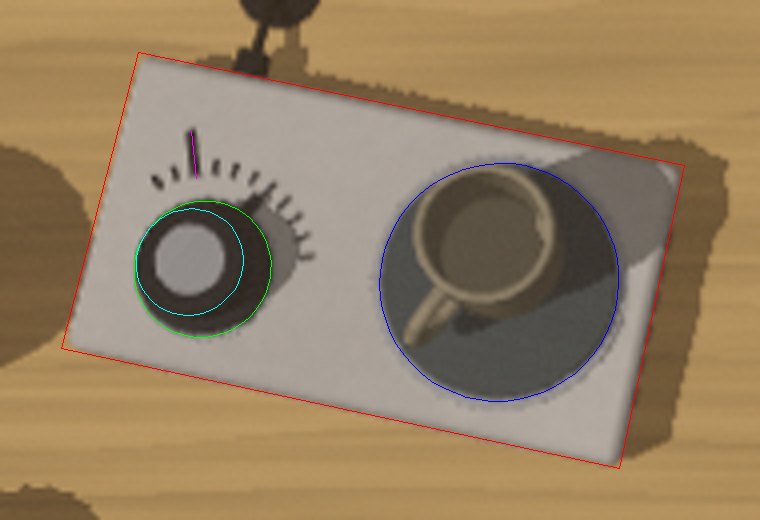

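View pics/matz.png

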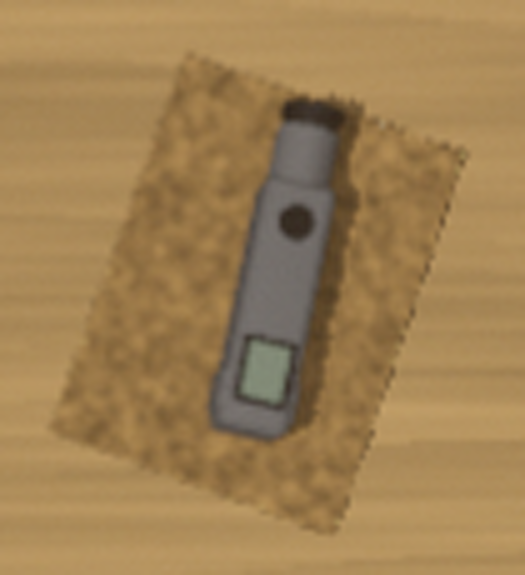

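```bash
cat >> h.py <<'E'
def move(pos,yaw,pose=None):
    """print tool-frame offset(mm)/rotvec for target TCP pos, tool-x yaw (deg), pointing down"""
    o=r.observe();R0=R.from_quat(o['eef_rot']) if pose is None else pose[1]
    p0=o['tcp_pos'] if pose is None else pose[0]
    y=np.radians(yaw);Rt=R.from_matrix(np.array([[np.cos(y),np.sin(y),0],[np.sin(y),-np.cos(y),0],[0,0,-1]]))
    off=R0.inv().apply(np.array(pos)-p0)*1000
    print('off',off.round(1).tolist(),'rot',(R0.inv()*Rt).as_rotvec().round(4).tolist())
E
python3 - <<'E'
from h import *
c=cams.calibration('top')
A=np.array([.5368,.2647])
for p in [(263,193),(258,197),(192,130)]:
    q=atz(c,[[160+p[0]/4-.5,190+p[1]/4-.5]],.061 if p[0]!=192 else .055)[0]
    v=q[:2]-A;print(q,np.hypot(*v),np.degrees(np.arctan2(v[1],v[0]))+12.4)
m=np.array([(188,52),(468,152),(338,533),(52,428)])/5+[385-.5,185-.5]
q=atz(c,m,.004);print(q.round(4));print('mat c',q.mean(0));
e=(q[0]+q[1]-q[2]-q[3])/2;e2=(q[0]+q[3]-q[1]-q[2])/2;print(np.linalg.norm(e),np.degrees(np.arctan2(e[1],e[0])),np.linalg.norm(e2),np.degrees(np.arctan2(e2[1],e2[0])))
t=np.array([(312,108),(253,422)])/5+[384.5,184.5]
q=atz(c,t,.025);e=q[0]-q[1];print('therm',q,q.mean(0),np.linalg.norm(e),np.degrees(np.arctan2(e[1],e[0])))
R0=R.from_quat(r.observe()['eef_rot'])
for pos,y in [((.247,-.628,.3),21.46),((.45,-.25,.3),45),((.537,.2647,.3),92),((.537,.2647,.16),92)]: move(pos,y)
E
```

```text
[0.5838255  0.22955007 0.061     ] 0.058710439448595754 -24.376837590759393
[0.58134934 0.23258332 0.061     ] 0.05491926074647194 -23.388734426055393
[0.6251254  0.27618037 0.055     ] 0.08906836861770576 19.805678338686477
[[ 0.7014 -0.2683  0.004 ]
 [ 0.6469 -0.4081  0.004 ]
 [ 0.4528 -0.3333  0.004 ]
 [ 0.5064 -0.1927  0.004 ]]
mat c [ 0.57687848 -0.30059585  0.004     ]
0.20854777865048582 -21.13110614594693 0.1502487460830471 68.89103247823257
therm [[ 0.66603348 -0.32536382  0.025     ]
 [ 0.50663694 -0.28922719  0.025     ]] [ 0.58633521 -0.3072955   0.025     ] 0.1634414618124019 -12.773549214834624
off [-0.1, -0.2, -96.6] rot [0.0001, -0.0, 0.0002]
off [327.2, -277.6, -96.6] rot [0.0001, -0.0, -0.4106]
off [596.6, -724.8, -96.7] rot [0.0001, 0.0, -1.2309]
off [596.6, -724.8, 43.3] rot [0.0001, 0.0, -1.2309]
```

Call:
apply_moves --offset '[[20,-15,-50],[60,-50,-97],[100,-85,-97],[145,-123,-97],[190,-160,-97],[235,-200,-97],[281,-238,-97],[327,-278,-97],[355,-325,-97],[385,-375,-97],[415,-425,-97],[445,-475,-97],[475,-525,-97],[507,-577,-97],[537,-626,-97],[567,-675,-97],[597,-725,-97],[597,-725,-60],[597,-725,-10],[597,-725,30]]' --delta_rot '[[0,0,0],[0,0,0],[0,0,-0.07],[0,0,-0.14],[0,0,-0.21],[0,0,-0.28],[0,0,-0.35],[0,0,-0.41],[0,0,-0.51],[0,0,-0.61],[0,0,-0.71],[0,0,-0.81],[0,0,-0.9],[0,0,-0.98],[0,0,-1.06],[0,0,-1.14],[0,0,-1.23],[0,0,-1.23],[0,0,-1.23],[0,0,-1.23]]' --jaw '[87,87,87,87,87,87,87,87,87,87,87,87,87,87,87,87,87,87,87,87]'

```text
time_s: 4.5
tcp_pos: [0.537, 0.2647, 0.1715]
eef_rot: [0.695, 0.719, -0.0, -0.0]
contact_force: [-0.8, -0.6, 0.1]
width: 0.0868
```

```bash
python3 - <<'E'
from h import *
o=r.observe();print(o['tcp_pos'],o['joints'].round(3))
im,d=cams.capture('wrist');c=cams.calibration('wrist');save('wr1',im);np.savez('wr1.npz',im=im,d=d)
print(proj(c,[[.537,.2647,.095],[.537,.2647,.055]]))
move((.537,.2647,.079),92)
E
```

```text
[0.53697646 0.26471358 0.1715441 ] [-0.067  0.463 -0.656  1.742  0.32   1.047 -0.801]
[[320.05754319 234.48216408]
 [319.91893165 217.29102421]]
off [2.2, 3.3, 87.4] rot [-0.0076, 0.0039, -0.0008]
```

View pics/wr1.png

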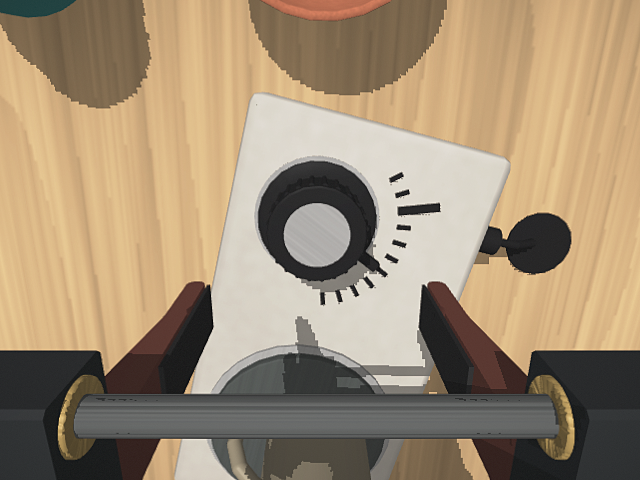

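```bash
python3 - <<'E'
from h import *
o=r.observe();print(o['tcp_pos'],o['eef_rot'],o['joints'].round(3))
c=cams.calibration('wrist');print(atz(c,[[317,234]],.095))
# camera calib pose vs time: check with npz picture marks later
move((.5365,.2647,.079),92)
E
```

```text
[0.53438644 0.26272579 0.16639757] [ 0.6949534   0.71904207 -0.00408856 -0.00125042] [-0.067  0.468 -0.654  1.748  0.322  1.045 -0.802]
[[0.53510632 0.26494151 0.095     ]]
off [2.2, 2.8, 87.4] rot [-0.0076, 0.0039, -0.0008]
```

Call:
apply_moves --offset '[[0,0,20],[0,0,45],[0,0,60],[0,0,60]]' --delta_rot '[[0,0,0],[0,0,0],[0,0,0],[0,0,0]]' --jaw '[87,87,87,87]'

```text
time_s: 5.05
tcp_pos: [0.5372, 0.265, 0.1131]
eef_rot: [0.695, 0.719, -0.0, -0.0]
contact_force: [0.9, -0.3, 0.7]
width: 0.0872
```

```bash
python3 - <<'E'
from h import *
for i in range(3):
    o=r.observe();print(o['time_s'],o['tcp_pos'],o['eef_rot'],o['joints'].round(3), o['joint_vel'].round(3))
    im,d=cams.capture('wrist')
save('wr2',im);c=cams.calibration('wrist');print(proj(c,[[.537,.2647,.095]]))
move((.5368,.2647,.079),92)
E
```

```text
5.05 [0.53718439 0.26495833 0.11309505] [ 6.95003168e-01  7.19006585e-01 -3.33669332e-04 -1.23211799e-04] [-0.092  0.529 -0.628  1.792  0.375  0.944 -0.845] [ 0.005 -0.019 -0.01  -0.021 -0.006  0.009  0.006]
5.1 [0.53766694 0.26534304 0.11392624] [6.95018903e-01 7.18991380e-01 3.40492728e-04 6.16320818e-05] [-0.092  0.528 -0.628  1.791  0.374  0.944 -0.845] [ 0.002 -0.013 -0.007 -0.012 -0.002  0.002  0.   ]
5.15 [0.53791905 0.26554351 0.11436261] [6.95023351e-01 7.18986760e-01 7.33815784e-04 2.03802562e-04] [-0.092  0.527 -0.629  1.79   0.374  0.944 -0.845] [-0.    -0.007 -0.004 -0.004  0.001 -0.    -0.001]
[[312.55161023 271.10971985]]
off [-0.9, -1.3, 35.6] rot [0.0018, -0.0009, -0.001]
```

View pics/wr2.png

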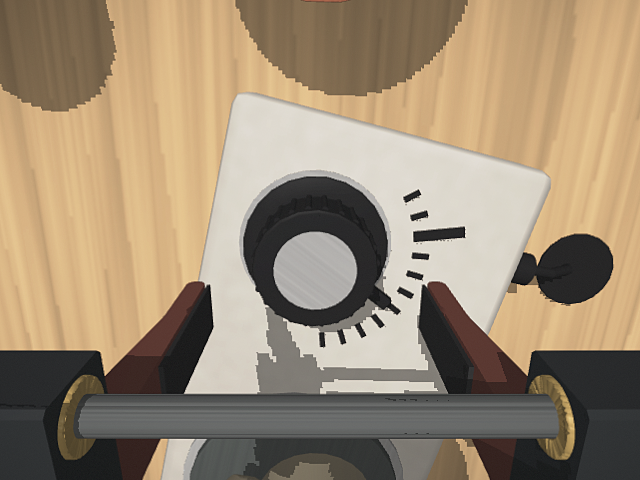

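Call:
apply_moves --offset '[[0,0,12],[0,0,22],[0,0,30],[0,0,33],[0,0,33],[0,0,33],[0,0,33],[0,0,33],[0,0,33],[0,0,33],[0,0,33]]' --delta_rot '[[0,0,0],[0,0,0],[0,0,0],[0,0,0],[0,0,0],[0,0,0],[0,0,0],[0,0,0],[0,0,0],[0,0,0],[0,0,0]]' --jaw '[87,87,87,87,87,60,60,60,60,60,60]' --grip_force 25

```text
time_s: 6.58
tcp_pos: [0.5373, 0.265, 0.0804]
eef_rot: [0.695, 0.719, -0.0, 0.0]
contact_force: [0.3, 0.7, 0.1]
width: 0.0599
```

```bash
python3 - <<'E'
from h import *
o=r.observe();print(o)
E
```

```text
{'time_s': 6.575, 'joints': array([-0.10850958,  0.56830201, -0.6076993 ,  1.81460504,  0.40787644,
        0.88637746, -0.87147831]), 'joint_vel': array([-0.00071258,  0.00305484,  0.00065439, -0.00074259,  0.00022104,
       -0.00182015, -0.00088771]), 'joint_torque': array([ 8.49838380e-04, -5.42124116e+01, -7.93075919e+00, -2.17196506e+01,
       -3.49952211e-02, -4.51896235e-02,  6.41249630e-05]), 'tcp_pos': array([0.53728927, 0.26504302, 0.08036207]), 'eef_rot': array([ 6.95016821e-01,  7.18993476e-01, -5.32335289e-06,  1.24327236e-05]), 'contact_force': array([0.32838547, 0.68062446, 0.13853403]), 'wrist_torque': array([-0.0340051 , -0.09518458,  0.0564312 ]), 'width': 0.05989456332878904}
```

Call:
apply_moves --offset '[[0,0,0],[0,0,0],[0,0,0],[0,0,0],[0,0,0],[0,0,0],[0,0,0],[0,0,0],[0,0,0],[0,0,0],[0,0,0],[0,0,0],[0,0,0],[0,0,0],[0,0,0]]' --delta_rot '[[0,0,0],[0,0,0],[0,0,-0.05],[0,0,-0.13],[0,0,-0.21],[0,0,-0.29],[0,0,-0.37],[0,0,-0.45],[0,0,-0.53],[0,0,-0.61],[0,0,-0.69],[0,0,-0.74],[0,0,-0.77],[0,0,-0.77],[0,0,-0.77]]' --jaw '[50,50,50,50,50,50,50,50,50,50,50,50,50,50,50]' --grip_force 25

```text
time_s: 8.45
tcp_pos: [0.5373, 0.2651, 0.0804]
eef_rot: [0.374, 0.927, 0.0, 0.0]
contact_force: [-0.0, 0.4, -0.3]
width: 0.0499
```

```bash
python3 - <<'E'
from h import *
o=r.observe();print(o['contact_force'],o['wrist_torque'],o['width'])
im,d=cams.capture('wrist');save('wr3',im)
print(cams.calibration('wrist')['origin'],R.from_quat(r.observe()['eef_rot']).as_matrix().round(3))
im,d=cams.capture('top');save('top3',cv2.resize(im[190:320,160:350],None,fx=4,fy=4,interpolation=cv2.INTER_CUBIC))
E
```

```text
[-0.02059094  0.3767716  -0.32920175] [ 0.05930966 -0.11408912 -0.02061088] 0.049920954778622684
[0.47849306 0.32121667 0.26121606] [[-0.72   0.694  0.   ]
 [ 0.694  0.72  -0.   ]
 [-0.     0.    -1.   ]]
```

View pics/wr3.png

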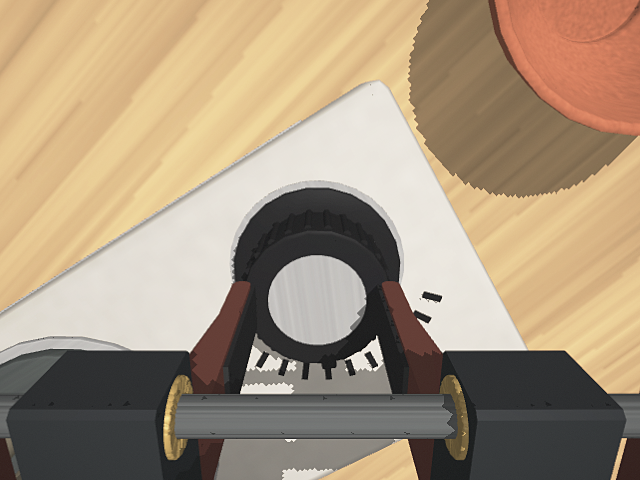

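View pics/top3.png

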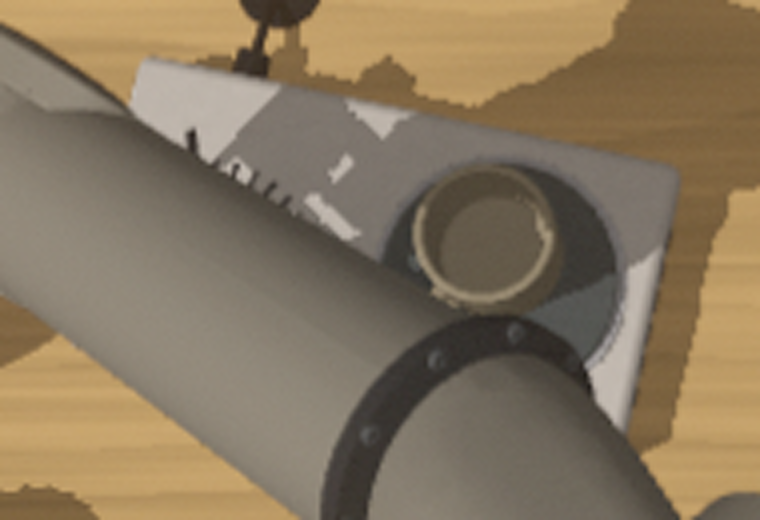

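```bash
python3 - <<'E'
from h import *
o=r.observe();c=cams.calibration('wrist');Rt=R.from_quat(o['eef_rot']).as_matrix();p=o['tcp_pos']
print(c['rotation'],rot(c).round(3),p)
for nm,q in [('tcp',[0,0,0]),('tipL',[0,.03,.011]),('tipR',[0,-.03,.011])]: print(nm,proj(c,[p+Rt@q]))
print('wheel axis .095/.063',proj(c,[[.537,.265,.095],[.537,.265,.063]]))
im,d=cams.capture('wrist')
for u,v in [(317,299),(235,290),(245,300),(225,350),(395,300),(405,350),(250,260),(320,230),(270,330)]: print((u,v),d[v,u],pt(c,[[u,v]],d[v,u]).round(4), )
save('wr3z',cv2.resize(im[170:400,180:480],None,fx=2.5,fy=2.5,interpolation=cv2.INTER_CUBIC))
E
```

```text
[-0.13870327 -0.05924499  0.38691797  0.90969551] [[ 0.694 -0.688 -0.215]
 [ 0.72   0.662  0.207]
 [ 0.    -0.298  0.955]] [0.53729547 0.26508127 0.08039789]
tcp [[316.27081782 285.4174548 ]]
tipL [[378.28975609 276.04423945]]
tipR [[254.1613923  275.98637484]]
wheel axis .095/.063 [[315.71320552 299.22665441]
 [315.67966136 270.68416587]]
(317, 299) 0.18238464 [[0.5372 0.2656 0.0954]]
(235, 290) 0.16606313 [[0.5075 0.25   0.1092]]
(245, 300) 0.16180241 [[0.512  0.2521 0.1142]]
(225, 350) 0.12743333 [[0.5109 0.2526 0.1499]]
(395, 300) 0.15821753 [[0.5496 0.2935 0.1175]]
(405, 350) 0.1272281 [[0.5479 0.2912 0.1501]]
(250, 260) 0.19151925 [[0.5074 0.2528 0.0819]]
(320, 230) 0.17485856 [[0.5163 0.2874 0.0939]]
(270, 330) 0.18647961 [[0.5336 0.2407 0.0957]]
```

View pics/wr3z.png

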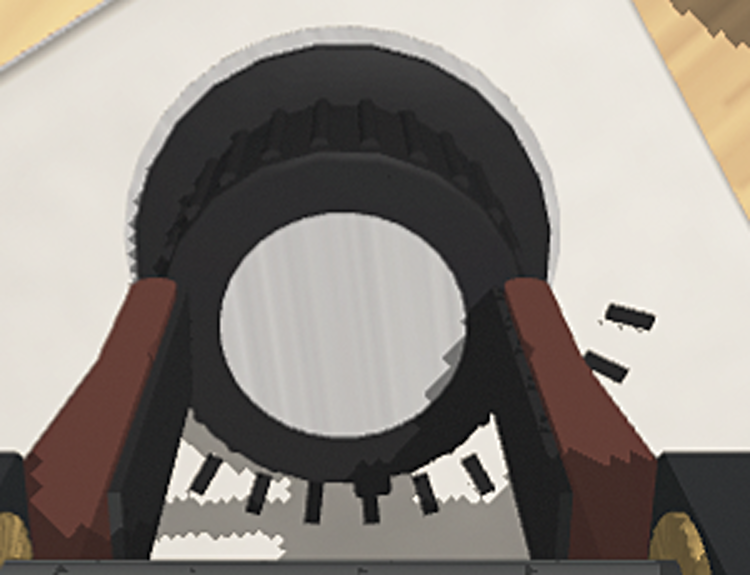

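```bash
python3 - <<'E'
from h import *
o=r.observe();im,d=cams.capture('wrist');c=cams.calibration('wrist');Rt=R.from_quat(o['eef_rot']).as_matrix();p=o['tcp_pos']
def tool(u,v): return ((pt(c,[[u,v]],d[v,u])[0]-p)@Rt*1000).round(1)
for v in range(270,340,6):
    print(v,[ (u,tool(u,v).tolist()) for u in (238,244,252,258)])
D=np.load('wrist0.npz');d0=D['d']
print(d0[284:300:3,195],d0[284:300:3,205],d0[284:300:3,430])
E
```

```text
270 [(238, [-0.6, -39.4, 19.9]), (244, [-0.4, -36.3, 19.5]), (252, [13.4, -26.9, -14.3]), (258, [13.5, -24.4, -14.5])]
276 [(238, [-3.5, -39.4, 19.3]), (244, [-3.1, -36.2, 18.2]), (252, [10.4, -27.1, -13.6]), (258, [10.3, -24.6, -13.3])]
282 [(238, [10.3, -32.0, -19.7]), (244, [10.2, -29.6, -19.4]), (252, [8.5, -27.0, -15.4]), (258, [7.5, -24.8, -13.2])]
288 [(238, [10.5, -30.9, -25.9]), (244, [10.2, -28.6, -25.4]), (252, [9.3, -25.8, -23.2]), (258, [4.4, -25.0, -12.6])]
294 [(238, [10.3, -30.0, -31.0]), (244, [10.4, -27.7, -31.1]), (252, [8.7, -25.2, -27.7]), (258, [2.4, -24.8, -14.3])]
300 [(238, [10.5, -29.1, -36.6]), (244, [10.5, -26.9, -36.5]), (252, [6.0, -25.4, -27.4]), (258, [-0.5, -25.0, -14.1])]
306 [(238, [10.3, -28.3, -41.0]), (244, [8.6, -26.8, -37.6]), (252, [3.6, -25.4, -27.8]), (258, [-3.4, -25.1, -14.0])]
312 [(238, [10.7, -27.4, -46.3]), (244, [8.4, -26.1, -41.9]), (252, [1.5, -25.4, -28.8]), (258, [-6.0, -25.1, -14.5])]
318 [(238, [10.1, -26.8, -49.6]), (244, [8.2, -25.5, -46.0]), (252, [-0.9, -25.4, -29.2]), (258, [-9.5, -25.4, -13.3])]
324 [(238, [9.3, -26.4, -52.3]), (244, [5.6, -25.7, -45.6]), (252, [-2.9, -25.3, -30.4]), (258, [-12.5, -25.6, -13.2])]
330 [(238, [9.4, -25.7, -56.3]), (244, [4.5, -25.3, -47.9]), (252, [-4.9, -25.3, -31.5]), (258, [-14.9, -25.5, -14.2])]
336 [(238, [9.1, -25.2, -59.5]), (244, [2.8, -25.3, -48.9]), (252, [-7.2, -25.3, -32.1]), (258, [-20.2, -26.2, -10.3])]
[0.17225294 0.16934136 0.16641669 0.16360751 0.16100167 0.16165723] [0.4182885  0.17375655 0.16975957 0.17055441 0.17068683 0.17102222] [0.1721439  0.17001794 0.17030193 0.16807498 0.16464482 0.16380277]
```

Call:
apply_moves --offset '[[0,0,0],[0,0,0],[0,0,0],[0,0,0],[0,0,0],[0,0,0],[0,0,5],[0,0,12],[0,0,12],[0,0,12]]' --delta_rot '[[0,0,0],[0,0,0.13],[0,0,0.27],[0,0,0.42],[0,0,0.58],[0,0,0.73],[0,0,0.77],[0,0,0.77],[0,0,0.77],[0,0,0.77]]' --jaw '[87,87,87,87,87,87,87,87,87,87]'

```text
time_s: 9.9
tcp_pos: [0.5372, 0.2651, 0.0683]
eef_rot: [0.695, 0.719, -0.0, -0.0]
contact_force: [0.2, 0.0, 0.2]
width: 0.0871
```

```bash
python3 - <<'E'
from h import *
o=r.observe();im,d=cams.capture('wrist');c=cams.calibration('wrist');Rt=R.from_quat(o['eef_rot']).as_matrix();p=o['tcp_pos']
print(p,o['contact_force'],o['width'])
vv,uu=np.mgrid[0:480,0:640];Q=(pt(c,np.c_[uu.ravel(),vv.ravel()],d.ravel())-p)@Rt*1000;Q=Q.reshape(480,640,3)
f=(d>0)&(abs(Q[...,1])>40)&(abs(Q[...,1])<60)&(abs(Q[...,0])<13)&(Q[...,2]<15)
print('tip z tool',np.percentile(Q[f][:,2],[90,97,99,100]))
for s in (1,-1):
    g=f&(np.sign(Q[...,1])==s);print(s,np.percentile(Q[g][:,2],[97,99,100]))
v2=im.copy();save('wr4',v2)
im,d=cams.capture('side');save('side4',cv2.resize(im[130:290,230:390],None,fx=4,fy=4,interpolation=cv2.INTER_CUBIC))
E
```

```text
[0.53724867 0.26508729 0.06831299] [0.22743528 0.03359383 0.23262953] 0.08710693542231632
tip z tool [13.17033615 14.15386461 14.55485668 14.98423228]
1 [14.08437169 14.52088003 14.9756206 ]
-1 [14.21021707 14.58659441 14.98423228]
```

View pics/side4.png

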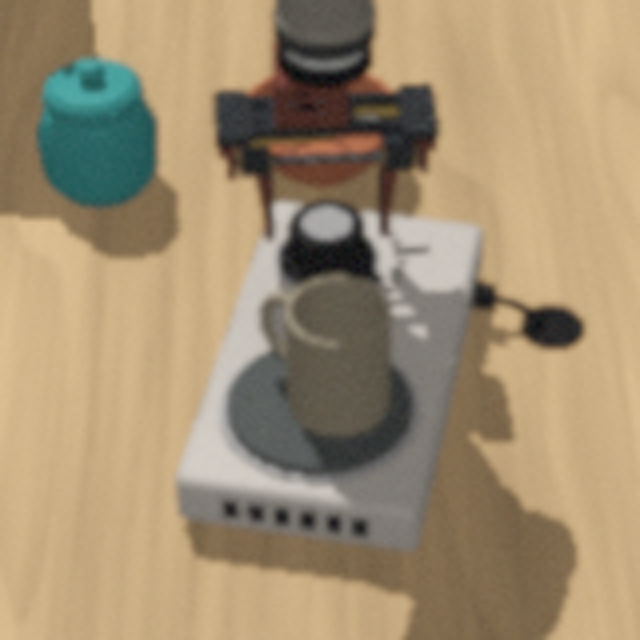

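View pics/wr4.png

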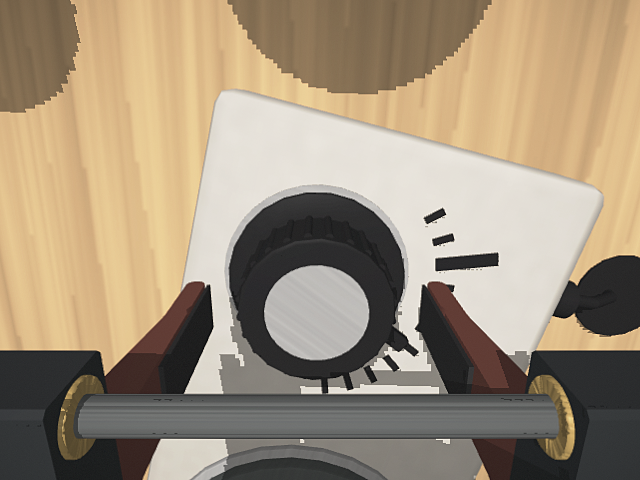

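```bash
python3 - <<'E'
from h import *
o=r.observe();c=cams.calibration('side');Rt=R.from_quat(o['eef_rot']).as_matrix();p=o['tcp_pos']
for z in (.011,-.018,-.04):
  print(z,(proj(c,[p+Rt@[0,s*.048,z] for s in (1,-1)])-[230,130])*4+2)
E
```

```text
0.011 [[383.17575883 255.40715149]
 [270.07681145 259.86034662]]
-0.018 [[383.60239373 228.86387103]
 [269.11697302 233.29099098]]
-0.04 [[383.9327673  208.29760527]
 [268.37617901 212.70289616]]
```

Call:
apply_moves --offset '[[0,0,5],[0,0,10],[0,0,15],[0,0,15],[0,0,15],[0,0,15],[0,0,15],[0,0,15],[0,0,15]]' --delta_rot '[[0,0,0],[0,0,0],[0,0,0],[0,0,0],[0,0,0],[0,0,0],[0,0,0],[0,0,0],[0,0,0]]' --jaw '[87,87,87,87,50,50,50,50,50]' --grip_force 25

```text
time_s: 11.12
tcp_pos: [0.5376, 0.2651, 0.0536]
eef_rot: [0.695, 0.719, 0.0, 0.0]
contact_force: [0.1, 0.3, 0.1]
width: 0.0636
```

```bash
python3 - <<'E'
from h import *
o=r.observe();print(o['tcp_pos'],o['contact_force'],o['wrist_torque'],o['width'])
im,d=cams.capture('wrist');save('wr5',im)
E
```

```text
[0.53757859 0.26510861 0.05356216] [0.09275698 0.30901958 0.07756463] [-0.0227306  -0.21118119 -0.02867355] 0.06364622704501137
```

View pics/wr5.png

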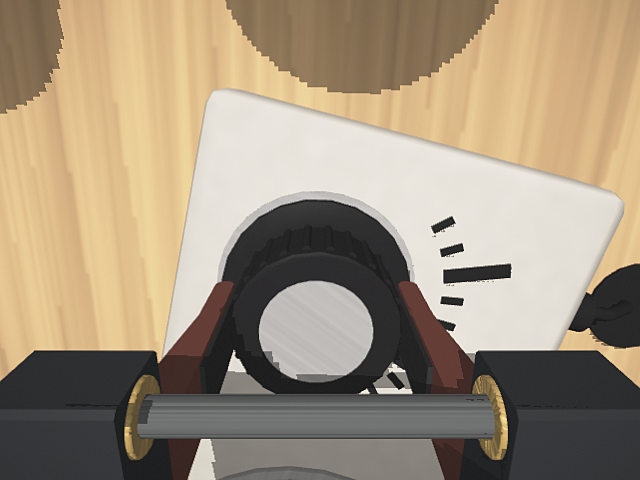

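Width 63.6 mm: the wheel is now gripped. (The fingertips stand about 28 mm shorter than the nominal TCP, so earlier the jaws closed above the wheel.) Turn.

Call:
apply_moves --offset '[[0,0,0],[0,0,0],[0,0,0],[0,0,0],[0,0,0],[0,0,0],[0,0,0],[0,0,0],[0,0,0],[0,0,0],[0,0,0],[0,0,0],[0,0,0],[0,0,0]]' --delta_rot '[[0,0,-0.04],[0,0,-0.1],[0,0,-0.18],[0,0,-0.26],[0,0,-0.34],[0,0,-0.42],[0,0,-0.5],[0,0,-0.58],[0,0,-0.65],[0,0,-0.71],[0,0,-0.75],[0,0,-0.77],[0,0,-0.77],[0,0,-0.77]]' --jaw '[50,50,50,50,50,50,50,50,50,50,50,50,50,50]'

```text
time_s: 12.92
tcp_pos: [0.5379, 0.2653, 0.0536]
eef_rot: [0.374, 0.927, 0.0, 0.0]
contact_force: [3.6, 2.1, -0.5]
width: 0.0637
```

```bash
python3 - <<'E'
from h import *
o=r.observe();print(o['tcp_pos'],o['contact_force'],o['wrist_torque'],o['width'],o['joints'].round(2))
im,d=cams.capture('wrist');save('wr6',im)
E
```

```text
[0.53785092 0.26530447 0.0535633 ] [ 3.59940856  2.10076921 -0.54302414] [ 0.31724513 -0.9539862   0.08715291] 0.06370612967449094 [-0.    0.66 -0.77  1.82  0.57  0.9  -0.23]
```

View pics/wr6.png

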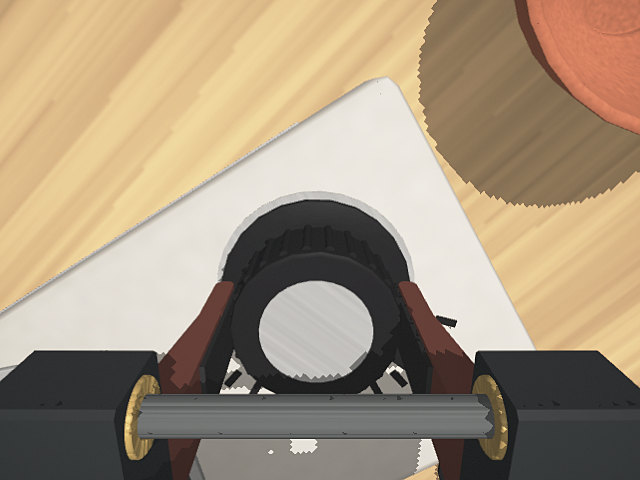

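Call:
apply_moves --offset '[[0,0,0],[0,0,0],[0,0,0],[0,0,-30],[0,0,-70],[0,0,-110],[0,0,-130],[0,0,-130],[0,0,-130],[0,0,-130],[0,0,-130],[0,0,-130]]' --delta_rot '[[0,0,0],[0,0,0],[0,0,0],[0,0,0],[0,0,0.12],[0,0,0.27],[0,0,0.42],[0,0,0.57],[0,0,0.72],[0,0,0.77],[0,0,0.77],[0,0,0.77]]' --jaw '[87,87,87,87,87,87,87,87,87,87,87,87]'

```text
time_s: 14.48
tcp_pos: [0.5371, 0.265, 0.1832]
eef_rot: [0.695, 0.719, -0.0, -0.0]
contact_force: [-0.6, 0.9, -0.2]
width: 0.0871
```

```bash
python3 - <<'E'
from h import *
o=r.observe();print(o['tcp_pos'],o['contact_force'])
c=cams.calibration('wrist');im,d=cams.capture('wrist');save('wr7',cv2.resize(im[100:340,180:500],None,fx=2.5,fy=2.5,interpolation=cv2.INTER_CUBIC));np.savez('wr7.npz',im=im,d=d,o=c['origin'],q=c['rotation'])
A=np.array([.5368,.2647]);v=im.copy()
# deck-plane dark blob analysis: sample ring at pointer radius (z=.061) and mark radius (z .055)
g=cv2.cvtColor(im,cv2.COLOR_RGB2GRAY)
for rad,z in [(.047,.061),(.050,.061),(.053,.061),(.066,.055),(.08,.055),(.085,.055)]:
    th=np.radians(np.arange(-60,60,.5));pp=np.c_[A[0]+rad*np.cos(th),A[1]+rad*np.sin(th),np.full(len(th),z)]
    px=proj(c,pp);gv=cv2.remap(g,px[:,:1].astype(np.float32),px[:,1:].astype(np.float32),1).ravel()
    dk=gv<70;runs=np.split(np.where(dk)[0],np.where(np.diff(np.where(dk)[0])>1)[0]+1)
    print(rad,[(round(np.degrees(th[q]).mean()+12.4,1),len(q)/2) for q in runs if len(q)])
E
```

```text
[0.53706113 0.2650069  0.1832288 ] [-0.56660523  0.92364004 -0.17904422]
0.047 [(np.float64(19.2), 10.0)]
0.05 [(np.float64(19.4), 9.5)]
0.053 [(np.float64(19.2), 9.0)]
0.066 [(np.float64(-47.4), 1.0), (np.float64(-36.6), 2.5), (np.float64(-25.4), 2.0), (np.float64(-14.1), 2.5), (np.float64(-2.6), 2.5), (np.float64(8.4), 2.5), (np.float64(19.6), 5.0), (np.float64(30.9), 2.5), (np.float64(42.4), 2.5)]
0.08 [(np.float64(19.9), 4.5)]
0.085 [(np.float64(19.6), 4.0)]
```

View pics/wr7.png

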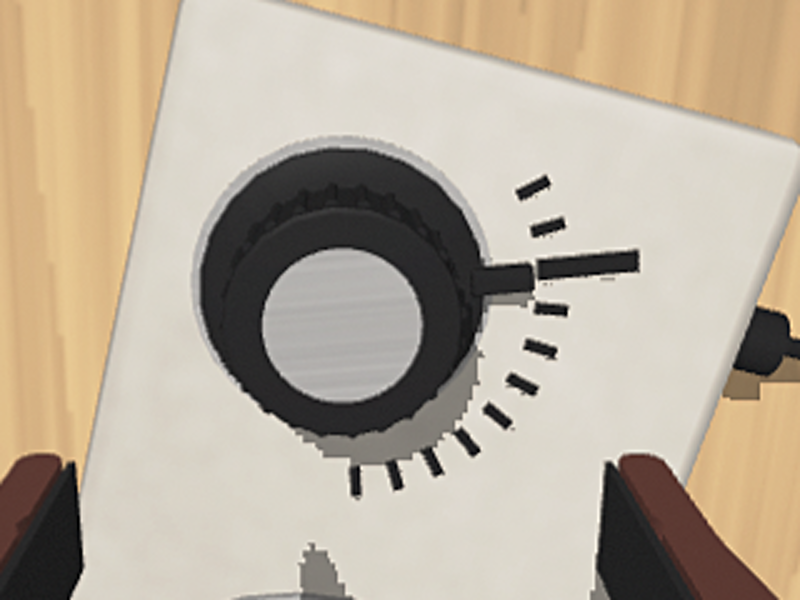

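```bash
python3 - <<'E'
from h import *
o=r.observe();Rt=R.from_quat(o['eef_rot']).as_matrix();p=o['tcp_pos']
move((.537,.2647,.25),92)
move((.584,-.308,.25),-14)
move((.584,-.308,.16),-14)
c=cams.calibration('wrist');D=np.load('wr7.npz');d=D['d']
vv,uu=np.mgrid[0:480,0:640];Q=(pt(c,np.c_[uu.ravel(),vv.ravel()],d.ravel())-p)@Rt*1000;Q=Q.reshape(480,640,3)
for u in (190,196,202,208,430,436): print(u,[Q[v,u].round(1).tolist() for v in range(279,288)])
E
```

```text
off [-0.3, -0.1, -66.8] rot [-0.0003, 0.0001, 0.0]
off [-574.3, 26.8, -66.7] rot [-0.0001, 0.0004, 1.8501]
off [-574.3, 26.9, 23.3] rot [-0.0001, 0.0004, 1.8501]
190 [[-75.8, -114.9, 183.0], [-77.3, -115.3, 184.1], [-78.3, -115.4, 184.1], [10.7, -50.6, -20.4], [10.6, -50.4, -21.1], [10.3, -50.3, -21.5], [10.3, -50.0, -22.6], [11.2, -49.1, -25.4], [10.2, -49.5, -24.3]]
196 [[-76.3, -109.7, 184.2], [-77.4, -109.9, 184.3], [10.8, -48.3, -19.7], [10.6, -48.2, -20.2], [10.3, -48.1, -20.5], [10.2, -48.0, -21.2], [10.7, -47.3, -23.5], [10.6, -47.2, -24.1], [10.3, -47.1, -24.5]]
202 [[-76.2, -104.1, 183.8], [-77.2, -104.2, 183.9], [-78.6, -104.6, 184.9], [10.5, -45.8, -20.0], [10.4, -45.6, -20.7], [10.5, -45.3, -22.0], [10.8, -44.9, -23.6], [10.0, -45.1, -22.9], [10.8, -44.4, -25.5]]
208 [[-76.2, -98.6, 183.9], [-76.8, -98.4, 183.1], [-77.6, -98.4, 182.7], [-79.4, -98.9, 184.3], [-80.0, -98.8, 183.5], [9.0, -43.8, -18.5], [9.1, -43.5, -19.8], [8.8, -43.5, -20.1], [8.9, -43.2, -21.2]]
430 [[-52.4, 90.0, 129.0], [-52.4, 89.5, 127.1], [10.3, 47.5, -18.4], [10.4, 47.1, -19.7], [10.4, 46.9, -20.7], [11.0, 46.2, -23.0], [10.2, 46.5, -22.2], [10.1, 46.3, -23.0], [10.3, 46.0, -24.3]]
436 [[-52.3, 94.7, 128.9], [-52.5, 94.3, 127.2], [10.6, 49.7, -19.0], [10.8, 49.3, -20.4], [10.5, 49.2, -20.9], [10.4, 49.1, -21.6], [10.4, 48.8, -22.7], [10.3, 48.6, -23.4], [10.6, 48.2, -24.9]]
```

Call:
apply_moves --offset '[[0,0,-30],[0,0,-60],[-40,2,-67],[-85,4,-67],[-130,6,-67],[-175,8,-67],[-220,10,-67],[-265,12,-67],[-310,15,-67],[-355,17,-67],[-400,19,-67],[-445,21,-67],[-490,23,-67],[-530,25,-67],[-560,26,-60],[-574,27,-30],[-574,27,0],[-574,27,15],[-574,27,15],[-574,27,15]]' --delta_rot '[[0,0,0],[0,0,0],[0,0,0.14],[0,0,0.28],[0,0,0.42],[0,0,0.56],[0,0,0.7],[0,0,0.84],[0,0,0.98],[0,0,1.12],[0,0,1.26],[0,0,1.4],[0,0,1.54],[0,0,1.68],[0,0,1.8],[0,0,1.85],[0,0,1.85],[0,0,1.85],[0,0,1.85],[0,0,1.85]]' --jaw '[87,87,87,87,87,87,87,87,87,87,87,87,87,87,87,87,87,87,87,87]'

```text
time_s: 17.02
tcp_pos: [0.5846, -0.3077, 0.1697]
eef_rot: [0.993, -0.122, 0.001, 0.0]
contact_force: [0.4, 0.2, 0.5]
width: 0.0868
```

```bash
python3 - <<'E'
from h import *
o=r.observe();print(o['tcp_pos'],o['joints'].round(2),o['joint_vel'].round(2))
c=cams.calibration('wrist');im,d=cams.capture('wrist');np.savez('wr8.npz',im=im,d=d,o=c['origin'],q=c['rotation'])
vv,uu=np.mgrid[0:480,0:640];P=pt(c,np.c_[uu.ravel(),vv.ravel()],d.ravel()).reshape(480,640,3)
for k in nets.cut_out('wrist','therm_mid'):
    m=k['mask']&(d>0)&(P[...,2]>.02)&(P[...,2]<.05);q=P[m][:,:2]
    print(k['conf'],k['centre'],m.sum(),cv2.minAreaRect((q*1000).astype(np.float32)) if m.sum() else '')
save('wr8',im)
E
```

```text
[ 0.58464123 -0.30772082  0.16969623] [ 0.5   0.49 -0.16  1.62  0.09  1.04 -1.5 ] [-0.   -0.01  0.   -0.   -0.   -0.   -0.  ]
0.81 [317.2, 207.5] 9707 ((584.6864013671875, -308.7795104980469), (39.73641586303711, 168.6722869873047), 75.28150939941406)
0.62 [330.3, 460.1] 1669 ((343.36541748046875, -266.9413146972656), (35.65604019165039, 70.01734161376953), 55.2591667175293)
```

View pics/wr8.png

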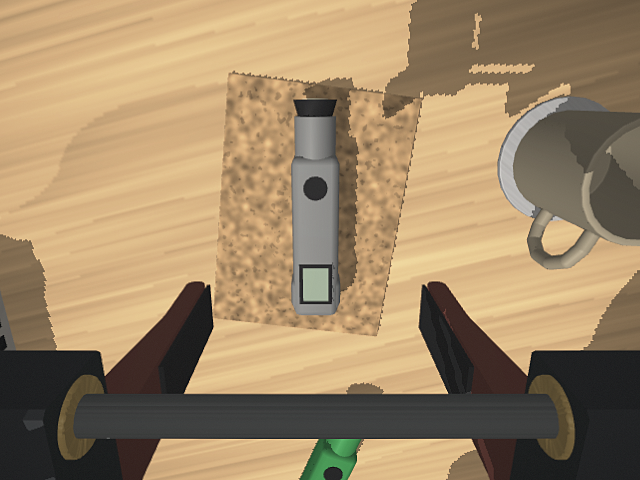

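Call:
apply_moves --offset '[[0,0,30],[1,1,70],[1,1,110],[1,1,140],[1,1,160],[1,1,170],[1,1,175],[1,1,180],[1,1,180],[1,1,180],[1,1,180]]' --delta_rot '[[0,0,0],[0,0,0],[0,0,0],[0,0,0.005],[0,0,0.005],[0,0,0.005],[0,0,0.005],[0,0,0.005],[0,0,0.005],[0,0,0.005],[0,0,0.005]]' --jaw '[87,87,87,87,87,87,87,87,87,87,87]'

```text
time_s: 18.5
tcp_pos: [0.5847, -0.309, -0.0112]
eef_rot: [0.992, -0.125, 0.0, 0.0]
contact_force: [0.5, -0.4, 1.3]
width: 0.0873
```

```bash
python3 - <<'E'
from h import *
o=r.observe();print(o['tcp_pos'],o['contact_force'])
D=np.load('wr8.npz');c=cams.calibration('wrist');c['origin']=D['o'];c['rotation']=D['q']
q=atz(c,[(229,72),(421,97),(377,335),(214,317)],.004);print(q.round(4),q.mean(0))
e=(q[0]+q[1]-q[2]-q[3])/2;e2=(q[0]+q[3]-q[1]-q[2])/2;print(np.linalg.norm(e),np.degrees(np.arctan2(e[1],e[0])),np.linalg.norm(e2),np.degrees(np.arctan2(e2[1],e2[0])))
im,d=cams.capture('wrist');save('wr9',im)
E
```

```text
[ 0.58474793 -0.30904848 -0.01121466] [ 0.54242277 -0.41334774  1.31232558]
[[ 0.7008 -0.2697  0.004 ]
 [ 0.6478 -0.4079  0.004 ]
 [ 0.4529 -0.3334  0.004 ]
 [ 0.5062 -0.1946  0.004 ]] [ 0.57690659 -0.30140255  0.004     ]
0.2085672016754433 -21.002802451027854 0.14834623627795615 68.98389514652379
```

View pics/wr9.png

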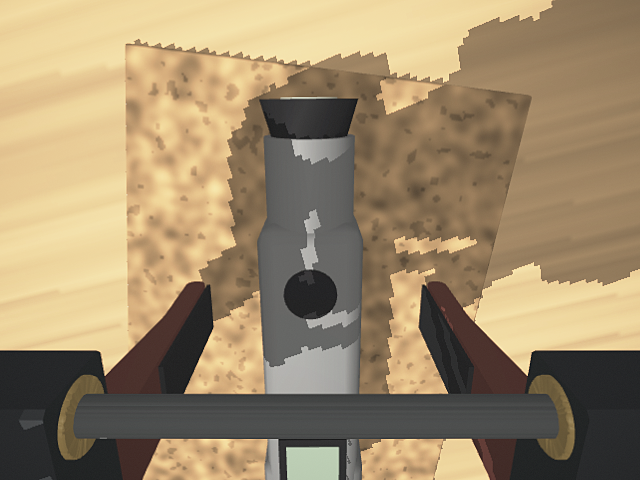

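Call:
apply_moves --offset '[[0,0,0],[0,0,0],[0,0,0],[0,0,0],[0,0,0],[0,0,-15],[0,0,-40],[0,0,-60],[0,0,-60],[0,0,-60]]' --delta_rot '[[0,0,0],[0,0,0],[0,0,0],[0,0,0],[0,0,0],[0,0,0],[0,0,0],[0,0,0],[0,0,0],[0,0,0]]' --jaw '[20,20,20,20,20,20,20,20,20,20]' --grip_force 25

```text
time_s: 19.8
tcp_pos: [0.584, -0.3088, 0.048]
eef_rot: [0.992, -0.125, -0.0, -0.0]
contact_force: [-0.3, -0.8, -1.3]
width: 0.0358
```

```bash
python3 - <<'E'
from h import *
o=r.observe();print(o['tcp_pos'],o['contact_force'],o['width'],o['joints'].round(2))
im,d=cams.capture('wrist');save('wr10',im)
im,d=cams.capture('side');save('s10',cv2.resize(im[230:450,230:450],None,fx=2.7,fy=2.7))
E
```

```text
[ 0.58404219 -0.30878493  0.04799249] [-0.29166273 -0.76174912 -1.29793231] 0.035806305580470044 [ 0.5   0.62 -0.15  1.7   0.12  0.82 -1.52]
```

View pics/wr10.png

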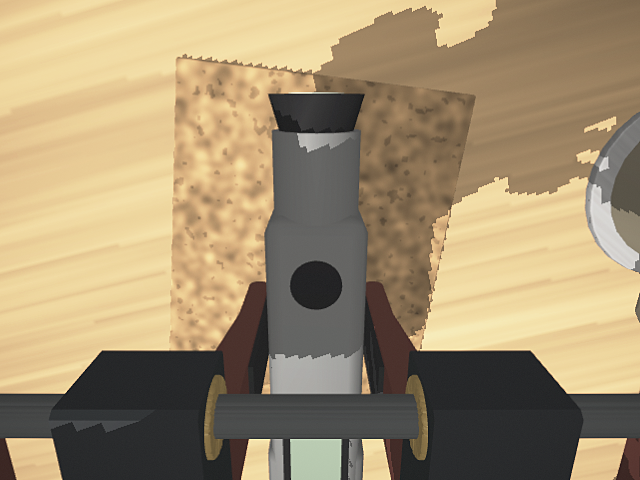

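View pics/s10.png

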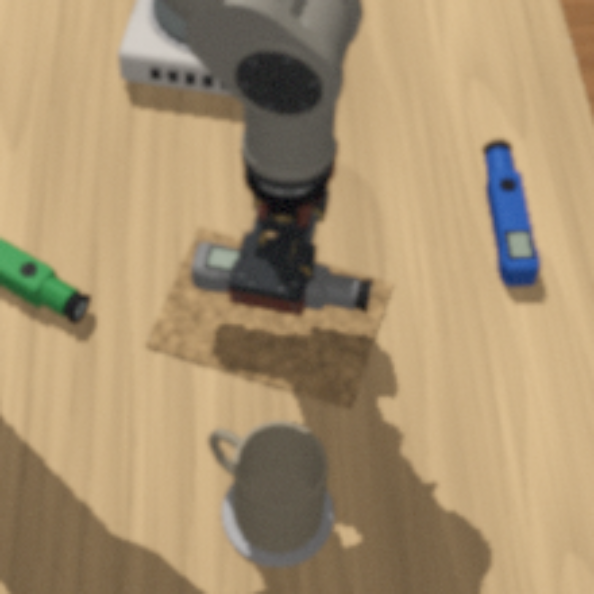

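Call:
apply_moves --offset '[[0,0,-10],[0,0,-22],[-5,-8,-32],[-11,-17,-32],[-17,-26,-32],[-23,-35,-32],[-29,-44,-32],[-35,-53,-32],[-41,-63,-32],[-47,-73,-32],[-53,-82,-32],[-59,-91,-32],[-65,-100,-32],[-70,-108,-32],[-70,-108,-32],[-70,-108,-32],[-70,-108,-32],[-70,-108,-32]]' --delta_rot '[[0,0,0],[0,0,-0.04],[0,0,-0.12],[0,0,-0.25],[0,0,-0.39],[0,0,-0.53],[0,0,-0.67],[0,0,-0.81],[0,0,-0.95],[0,0,-1.09],[0,0,-1.23],[0,0,-1.37],[0,0,-1.51],[0,0,-1.63],[0,0,-1.73],[0,0,-1.79],[0,0,-1.82],[0,0,-1.82]]' --jaw '[20,20,20,20,20,20,20,20,20,20,20,20,20,20,20,20,20,20]'

```text
time_s: 22.15
tcp_pos: [0.5436, -0.1872, 0.0808]
eef_rot: [0.708, 0.707, 0.0, 0.0]
contact_force: [0.1, 0.3, -0.8]
width: 0.0361
```

```bash
python3 - <<'E'
from h import *
o=r.observe();print(o['tcp_pos'],o['width'],o['joints'].round(2),R.from_quat(o['eef_rot']).as_matrix().round(3))
im,d=cams.capture('wrist');c=cams.calibration('wrist');save('wr11',im)
vv,uu=np.mgrid[0:480,0:640];P=pt(c,np.c_[uu.ravel(),vv.ravel()],d.ravel()).reshape(480,640,3)
z=P[...,2]
m=(d>0)&(z>.118)&(z<.14)&(abs(P[...,0]-.5427)<.025)&(P[...,1]<-.05);q=P[m]
print('therm top',len(q),q[:,2].mean(),cv2.minAreaRect((q[:,:2]*1000).astype(np.float32)))
A=np.c_[q[:,:2],np.ones(len(q))];print('top plane slopes',np.linalg.lstsq(A,q[:,2],rcond=None)[0])
im,d=cams.capture('top');c=cams.calibration('top')
P=pt(c,np.c_[uu.ravel(),vv.ravel()],d.ravel()).reshape(480,640,3);z=P[...,2]
b=np.zeros(z.shape,bool);b[225:290,255:310]=1
p=P[b&(abs(z-.16)<.0035)][:,:2];print(cv2.minEnclosingCircle((p*1000).astype(np.float32)))
save('t11',cv2.resize(im[190:320,160:420],None,fx=3,fy=3))
im,d=cams.capture('side');save('s11',cv2.resize(im[130:350,230:450],None,fx=2.7,fy=2.7))
E
```

```text
[ 0.54360169 -0.18718576  0.08076958] 0.0360924911928641 [ 0.69  0.53 -0.61  1.87  0.4   0.86 -0.12] [[ 0.001  1.     0.001]
 [ 1.    -0.001 -0.   ]
 [-0.     0.001 -1.   ]]
therm top 31805 0.12428981531584837 ((542.6723022460938, -181.4942626953125), (156.22286987304688, 49.99497604370117), 89.70806884765625)
top plane slopes [-0.00931346 -0.02808369  0.12460273]
((542.6156616210938, 83.4999008178711), 39.947784423828125)
```

View pics/wr11.png

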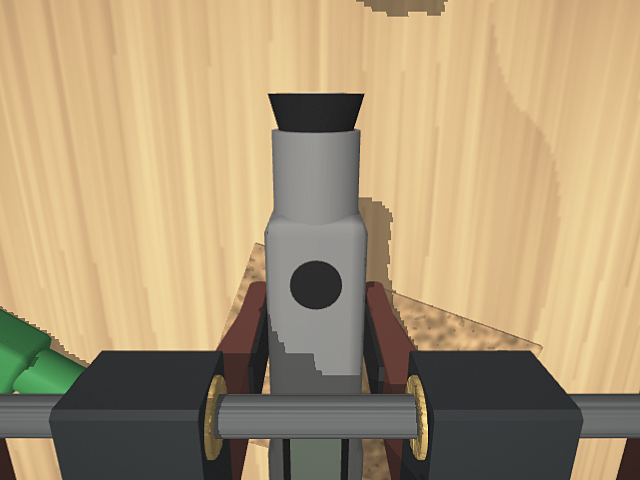

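View pics/t11.png

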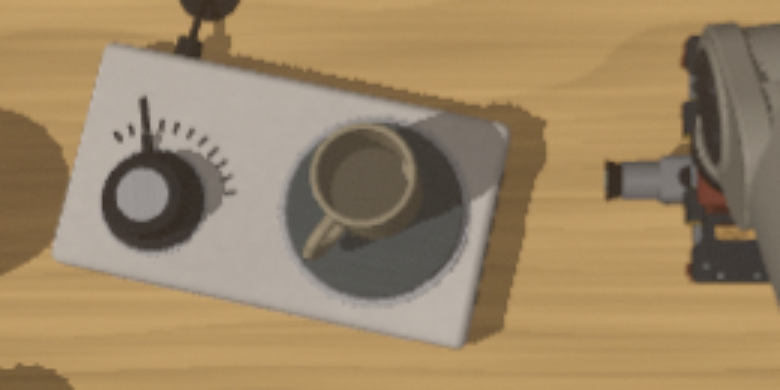

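View pics/s11.png

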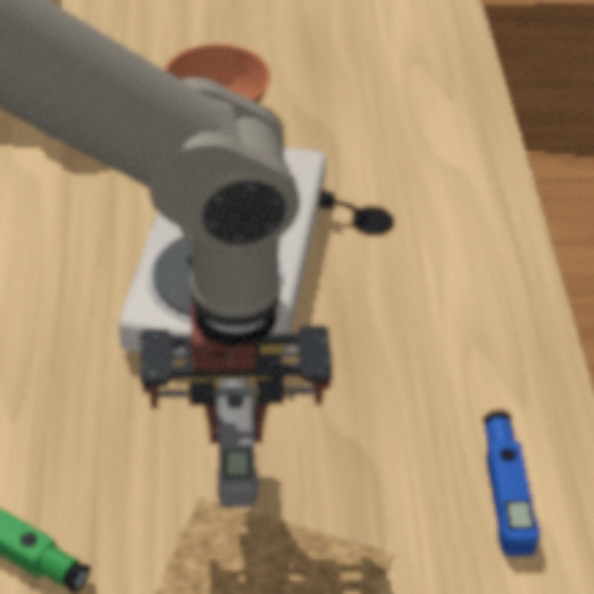

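```bash
python3 - <<'E'
from h import *
im,d=cams.capture('wrist');c=cams.calibration('wrist')
for v in [98,110,125,140,170,200,215,225,240,255,320,340,360,385,460,475]:
    a=np.array([pt(c,[[u,v]],d[v,u])[0] for u in range(312,321)]);print(v,np.median(a,0).round(4))
# centreline in body/neck
hs=cv2.cvtColor(im,cv2.COLOR_RGB2HSV)
for v in (110,160,200,240):
    row=hs[v];m=np.where((row[:,1]<40))[0];m=m[(m>230)&(m<400)];print(v,m.min(),m.max(),atz(c,[[(m.min()+m.max())/2,v]],.1125)[0].round(4))
E
```

```text
98 [ 0.5441 -0.1051  0.1242]
110 [ 0.5441 -0.1086  0.1226]
125 [ 0.5441 -0.1132  0.1222]
140 [ 0.5441 -0.1177  0.1238]
170 [ 0.5441 -0.1272  0.1235]
200 [ 0.5441 -0.137   0.1235]
215 [ 0.5441 -0.142   0.124 ]
225 [ 0.5441 -0.1456  0.1234]
240 [ 0.5441 -0.1504  0.1251]
255 [ 0.5441 -0.1556  0.1253]
320 [ 0.5441 -0.1803  0.125 ]
340 [ 0.5441 -0.1884  0.125 ]
360 [ 0.5441 -0.1967  0.1249]
385 [ 0.5441 -0.208   0.1243]
460 [ 0.5441 -0.2418  0.126 ]
475 [ 0.5441 -0.2496  0.1258]
110 275 357 [ 0.5441 -0.1089  0.1125]
160 273 359 [ 0.5441 -0.1254  0.1125]
200 274 357 [ 0.5439 -0.1396  0.1125]
240 265 366 [ 0.5439 -0.1545  0.1125]
```

```bash
python3 - <<'E'
from h import *
D=np.load('wr8.npz');c=cams.calibration('wrist');c['origin']=D['o'];c['rotation']=D['q'];d=D['d']
for v in [102,110,130,145,165,175,205,230,255,280,300]:
    a=np.array([pt(c,[[u,v]],d[v,u])[0] for u in range(311,321)]);print(v,np.median(a,0).round(4))
print(np.median([pt(c,[[u,200]],d[200,u])[0] for u in range(240,280)],0))
E
```

```text
102 [ 0.6638 -0.3281  0.0355]
110 [ 0.6586 -0.3268  0.0339]
130 [ 0.6452 -0.3235  0.0355]
145 [ 0.6351 -0.3209  0.0355]
165 [ 0.6212 -0.3175  0.0372]
175 [ 0.6141 -0.3157  0.0374]
205 [ 0.5923 -0.3103  0.0376]
230 [ 0.5734 -0.3056  0.0375]
255 [ 0.5538 -0.3007  0.0374]
280 [ 0.5337 -0.2957  0.0386]
300 [ 0.5169 -0.2915  0.0389]
[ 0.59958095 -0.26434783  0.00318525]
```

Call:
apply_moves --offset '[[0,-1,-2],[0,-1,-2],[0,-1,-2],[0,-1,-2],[0,-1,-2],[0,-1,-2],[0,-1,-2],[0,-1,-2],[0,-1,-2],[0,-1,-2],[0,-1,-2],[0,-1,-2],[0,-1,-2],[0,-1,-2],[0,-1,-2],[0,-1,-2],[0,-1,-2],[0,-1,-2],[0,-1,-2],[0,-1,-2]]' --delta_rot '[[0,0,0],[0,0,0],[0,0,0],[0,0,0],[0,0,0],[0,0,0],[0,0,0],[0,0,0],[0,0,0],[0,0,0],[0,0,0],[0,0,0],[0,0,0],[0,0,0],[0,0,0],[0,0,0],[0,0,0],[0,0,0],[0,0,0],[0,0,0]]' --jaw '[20,20,20,20,20,20,20,20,20,20,20,20,20,20,20,20,20,20,20,20]'

```text
time_s: 24.85
tcp_pos: [0.5424, -0.1869, 0.0824]
eef_rot: [0.707, 0.707, 0.0, 0.0]
contact_force: [0.7, 0.5, -2.0]
width: 0.0357
```

```bash
python3 - <<'E'
from h import *
o=r.observe();print(o['tcp_pos'],o['width'],R.from_quat(o['eef_rot']).as_matrix().round(3),o['contact_force'])
im,d=cams.capture('wrist');c=cams.calibration('wrist')
for v in [98,145,240,320,460]:
    a=np.array([pt(c,[[u,v]],d[v,u])[0] for u in range(312,321)]);print(v,np.median(a,0).round(4))
# independent height: top cam depth of nose
c=cams.calibration('top');im,d=cams.capture('top')
px=proj(c,[[.543,-.12,.125],[.543,-.135,.125],[.543,-.11,.125]]).round().astype(int);print([pt(c,[q],d[q[1],q[0]])[0].round(4) for q in px])
# target when back over mat
move((.577,-.3014,.08),-21)
move((.577,-.3014,.01),-21)
move((.577,-.3014,-.011),-21)
E
```

```text
[ 0.54244038 -0.18692436  0.08238537] 0.03574130045119864 [[ 0.001  1.     0.   ]
 [ 1.    -0.001 -0.   ]
 [-0.     0.    -1.   ]] [ 0.6894719   0.50360031 -1.97587787]
98 [ 0.5431 -0.1051  0.1259]
145 [ 0.5431 -0.1192  0.1253]
240 [ 0.543  -0.1503  0.127 ]
320 [ 0.543  -0.1804  0.1267]
460 [ 0.543  -0.2414  0.1282]
[array([ 0.5433, -0.1211,  0.1254]), array([ 0.5436, -0.1352,  0.1226]), array([ 0.5437, -0.1098,  0.123 ])]
off [-114.4, 34.7, 2.3] rot [-0.0, 0.0, 1.9363]
off [-114.4, 34.7, 72.3] rot [-0.0, 0.0, 1.9363]
off [-114.4, 34.7, 93.3] rot [-0.0, 0.0, 1.9363]
```

Call:
apply_moves --offset '[[0,0,-2],[0,0,-2],[0,0,-2],[0,0,-2],[0,0,-2],[0,0,-2],[0,0,-2],[0,0,-2],[0,0,-2],[0,0,-2],[0,0,-2],[0,0,-2],[0,0,-2]]' --delta_rot '[[0,0,0],[0,0,0],[0,0,0],[0,0,0],[0,0,0],[0,0,0],[0,0,0],[0,0,0],[0,0,0],[0,0,0],[0,0,0],[0,0,0],[0,0,0]]' --jaw '[20,20,20,20,20,20,20,20,20,20,20,20,20]'

```text
time_s: 26.58
tcp_pos: [0.5424, -0.1869, 0.0844]
eef_rot: [0.707, 0.707, -0.0, -0.0]
contact_force: [0.5, -0.2, -1.0]
width: 0.0356
```

Call:
apply_moves --offset '[[-8,2,0],[-16,5,0],[-25,7,0],[-34,10,0],[-43,13,0],[-52,16,0],[-61,19,0],[-70,21,0],[-79,24,0],[-88,27,0],[-97,30,0],[-106,33,0],[-114,35,5],[-114,35,25],[-114,35,45],[-114,35,65],[-114,35,75],[-114,35,78],[-114,35,78],[-114,35,78]]' --delta_rot '[[0,0,0.1],[0,0,0.24],[0,0,0.38],[0,0,0.52],[0,0,0.66],[0,0,0.8],[0,0,0.94],[0,0,1.08],[0,0,1.22],[0,0,1.36],[0,0,1.5],[0,0,1.64],[0,0,1.78],[0,0,1.88],[0,0,1.93],[0,0,1.936],[0,0,1.936],[0,0,1.936],[0,0,1.936],[0,0,1.936]]' --jaw '[20,20,20,20,20,20,20,20,20,20,20,20,20,20,20,20,20,20,20,20]'

```text
time_s: 29.08
tcp_pos: [0.5778, -0.3013, 0.0071]
eef_rot: [0.983, -0.182, 0.001, 0.0]
contact_force: [0.3, 0.0, -0.7]
width: 0.0361
```

```bash
python3 - <<'E'
from h import *
o=r.observe();print(o['tcp_pos'],o['width'],o['joints'].round(2),o['contact_force'])
im,d=cams.capture('wrist');c=cams.calibration('wrist');save('wr12',im)
for v in [98,145,240,320,460]:
    a=np.array([pt(c,[[u,v]],d[v,u])[0] for u in range(312,321)]);print(v,np.median(a,0).round(4))
E
```

```text
[ 0.57782692 -0.30129098  0.00708596] 0.03605174402385605 [ 0.47  0.67 -0.12  1.74  0.11  0.74 -1.64] [ 0.28605737  0.03833029 -0.70890143]
98 [ 0.6555 -0.3319  0.0509]
145 [ 0.6422 -0.3268  0.0501]
240 [ 0.6133 -0.3157  0.0521]
320 [ 0.5851 -0.305   0.0514]
460 [ 0.5279 -0.2831  0.0528]
```

View pics/wr12.png

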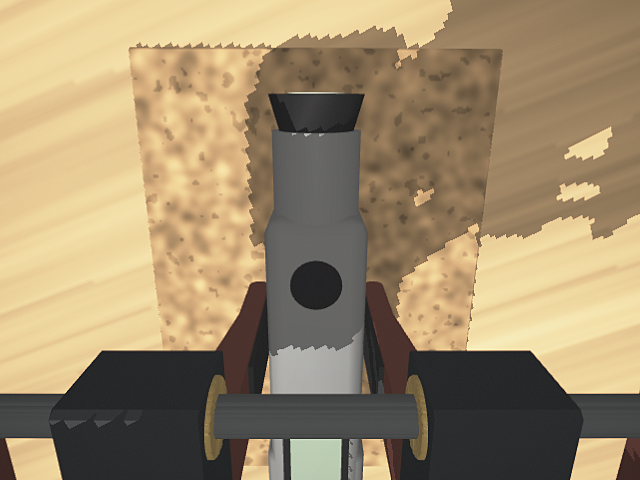

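Call:
apply_moves --offset '[[0,0,4],[-1,0,8],[-1,0,11],[-1,0,12],[-1,0,13],[-1,0,13],[-1,0,13]]' --delta_rot '[[0,0,0],[0,0,0],[0,0,0],[0,0,0],[0,0,0],[0,0,0],[0,0,0]]' --jaw '[20,20,20,20,20,20,20]'

```text
time_s: 30.0
tcp_pos: [0.5764, -0.3007, -0.0065]
eef_rot: [0.983, -0.182, 0.0, 0.0]
contact_force: [-0.7, -0.2, -0.6]
width: 0.0359
```

```bash
python3 - <<'E'
from h import *
o=r.observe();print(o['tcp_pos'],o['width'],o['contact_force'])
im,d=cams.capture('wrist');c=cams.calibration('wrist')
for v in [98,240,320,460]:
    a=np.array([pt(c,[[u,v]],d[v,u])[0] for u in range(312,321)]);print(v,np.median(a,0).round(4))
E
```

```text
[ 0.5764455  -0.3006596  -0.00654004] 0.03587002637685501 [-0.71278366 -0.2220805  -0.57389715]
98 [ 0.6541 -0.3313  0.0371]
240 [ 0.612  -0.315   0.0382]
320 [ 0.5838 -0.3044  0.0378]
460 [ 0.5264 -0.2826  0.0389]
```

Call:
apply_moves --offset '[[0,0,1],[0,0,1],[0,0,1]]' --delta_rot '[[0,0,0],[0,0,0],[0,0,0]]' --jaw '[20,20,20]'

```text
time_s: 30.42
tcp_pos: [0.5766, -0.3007, -0.007]
eef_rot: [0.983, -0.182, 0.0, 0.0]
contact_force: [-1.5, 0.4, 6.7]
width: 0.0357
```

Call:
apply_moves --offset '[[0,0,1],[0,0,1],[0,0,1]]' --delta_rot '[[0,0,0],[0,0,0],[0,0,0]]' --jaw '[20,20,20]'

```text
time_s: 30.8
tcp_pos: [0.5766, -0.3007, -0.007]
eef_rot: [0.983, -0.182, 0.0, 0.0]
contact_force: [-4.6, 1.4, 13.4]
width: 0.0356
```

```bash
python3 - <<'E'
from h import *
o=r.observe();print(o['tcp_pos'],o['width'],o['contact_force'],o['wrist_torque'])
im,d=cams.capture('wrist');c=cams.calibration('wrist')
for v in [98,240,320,460]:
    a=np.array([pt(c,[[u,v]],d[v,u])[0] for u in range(312,321)]);print(v,np.median(a,0).round(4))
E
```

```text
[ 0.57656298 -0.30070088 -0.0069833 ] 0.0356307373440801 [-4.5654535   1.41578413 13.41146744] [ 0.63106958  1.20939802 -0.00167686]
98 [ 0.6543 -0.3314  0.0364]
240 [ 0.6119 -0.3151  0.0375]
320 [ 0.5841 -0.3043  0.0374]
460 [ 0.527  -0.2827  0.0386]
```

Call:
apply_moves --offset '[[0,0,-2],[0,0,-2],[0,0,-2],[0,0,-2],[0,0,-2],[0,0,-2],[0,0,-12],[0,0,-35],[0,0,-70],[0,0,-110],[0,0,-140],[0,0,-160],[0,0,-160],[0,0,-160]]' --delta_rot '[[0,0,0],[0,0,0],[0,0,0],[0,0,0],[0,0,0],[0,0,0],[0,0,0],[0,0,0],[0,0,0],[0,0,0],[0,0,0],[0,0,0],[0,0,0],[0,0,0]]' --jaw '[20,40,45,60,80,87,87,87,87,87,87,87,87,87]'

```text
time_s: 32.6
tcp_pos: [0.5756, -0.3003, 0.1501]
eef_rot: [0.983, -0.182, -0.001, -0.0]
contact_force: [-0.0, -0.6, -0.2]
width: 0.0872
```

```bash
python3 - <<'E'
from h import *
o=r.observe();print(o['tcp_pos'],o['contact_force'],o['joint_vel'].round(3))
im,d=cams.capture('wrist');c=cams.calibration('wrist');save('wr13',im)
vv,uu=np.mgrid[0:480,0:640];P=pt(c,np.c_[uu.ravel(),vv.ravel()],d.ravel()).reshape(480,640,3)
for k in nets.cut_out('wrist','therm_mid'):
    m=k['mask']&(d>0)&(P[...,2]>.02)&(P[...,2]<.05);q=P[m][:,:2]
    print(k['conf'],k['centre'],cv2.minAreaRect((q*1000).astype(np.float32)) if m.sum() else '',np.median(P[m][:,2]))
im,d=cams.capture('top');save('t13',im)
c=cams.calibration('top')
P=pt(c,np.c_[uu.ravel(),vv.ravel()],d.ravel()).reshape(480,640,3);z=P[...,2]
b=np.zeros(z.shape,bool);b[225:290,255:310]=1
p=P[b&(abs(z-.16)<.0035)][:,:2];print('mug',cv2.minEnclosingCircle((p*1000).astype(np.float32)))
E
```

```text
[ 0.57557213 -0.30027469  0.15009239] [-0.00122658 -0.60291616 -0.22459613] [-0.001  0.012  0.001  0.007 -0.    -0.001  0.   ]
0.97 [369.8, 462.1] ((346.9322814941406, -269.2244873046875), (35.283668518066406, 61.91877365112305), 55.536537170410156) 0.031642678642026884
0.96 [316.0, 211.8] ((577.3922729492188, -300.4407653808594), (39.598785400390625, 169.47593688964844), 69.85417938232422) 0.03647583465151544
mug ((542.70263671875, 83.72901916503906), 39.7109489440918)
```

View pics/wr13.png

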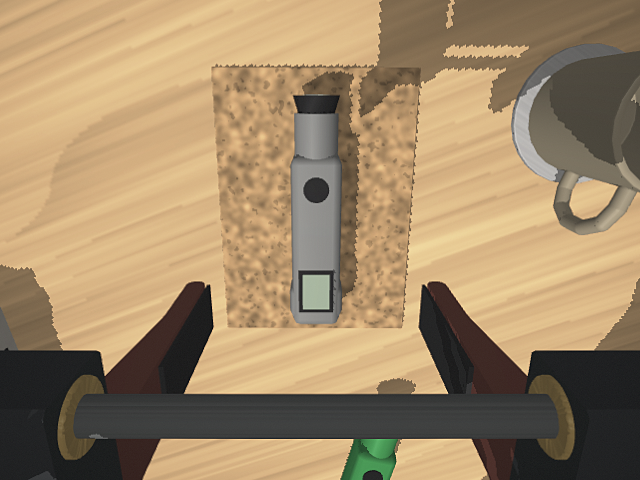

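View pics/t13.png

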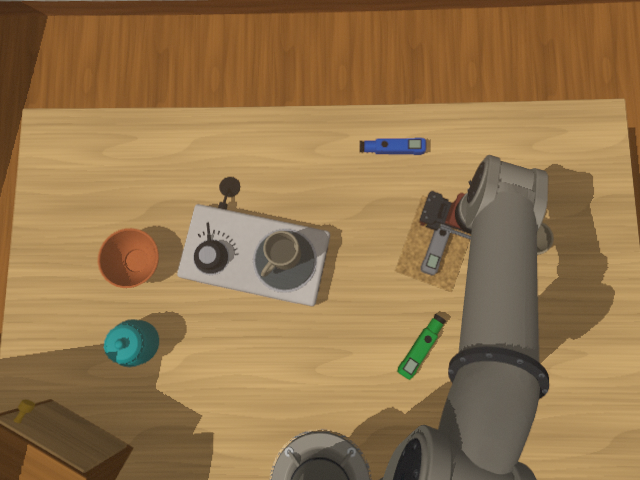

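```bash
python3 - <<'E'
from h import *
print(r.hand_in(), r.observe()['time_s'])
E
```

```text
the job is handed in; nothing more can be done
the job is handed in; nothing more can be done
```

The job is done and handed in at about 33 s of the 72 s allowed; no verdict was reported.

- **Wheel:** I turned it counter-clockwise to keep-warm. Afterwards the pointer measured 19.3° and the long mark 19.7°, a difference of about 0.008 rad.
- **Reading:** I held the grey thermometer level, with its lens about 146 mm from the mug's side. It was aimed within 1 mm sideways of the mug's axis. It stayed still for about 2.5 s, then about 1.5 s more after I raised it 2 mm.
- **Placing:** I lowered the thermometer until it touched the mat (about 13 N), eased off and released it. It lies flat, within about 1 mm of the mat's centre and in line with it. The last picture of the mug on the plate shows it within 0.3 mm of where it started, and the gripper is clear of everything.

Checks that disagreed:
- **Finger length:** the fingertips are about 30 mm shorter than the stated tool frame. The first wheel grip therefore closed on air above the wheel and moved nothing. I corrected for this and repeated it.
- **Aim height:** the arm's position and the cameras disagreed by about 4 mm on the held thermometer's height. The aim was therefore within a few millimetres of the mug's mid-height.
- **Other objects:** I compared the bowl, jar and other mug with the start only by eye in the pictures. The arm partly hid the other mug in the last overhead view.

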